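Release and lift the duct hatch cover

ROBOT

A 7-joint arm with a two-finger parallel gripper is mounted at the origin on the work surface. World frame = base frame: x ahead of the robot, y to its left, z up, the work surface at z = 0. Lengths are in m, angles in rad, forces in N, time in s.
With the tool pointing down it reaches from about 0.35 to 0.9 m from the base axis. Payload 19.9 kg.
Tool frame: the origin (TCP) lies midway between the tips of the shut fingers; the grasp point (between the pads) lies 19 mm behind it; y points along the fingers, x is the direction in which the jaws open and shut, and the axes are right-handed (so a half turn about y gives the same grasp; the last joint's range is limited). The gripper opens to 85 mm and grips with 20 to 120 N. Pads are 22 mm wide; open, the fingers measure 114 mm over their backs; the gripper's body (76 mm by 85 mm) begins 54 mm behind the grasp point. The pads swing forward as they close: fully open they stand 13 mm farther back than shut.
Start: joints at [1.137, 0.417, -0.01, 1.614, 0.005, 1.111, -0.053], TCP at [0.239, -0.577, 0.231] pointing down, gripper open.
Joint ranges: [-2.81, 2.81], [-0.39, 2.02], [-1.27, 1.25], [0.06, 2.57], [-1.19, 4.33], [0.19, 2], [-2.82, 2.82]. Speed limits (rad/s): [1.89, 1.89, 2.39, 2.39, 3.01, 3.01, 3.01].

INTERFACE

Orientations are given as a rotation vector (axis times angle).
In Python, from plant import manip gives the robot as it stands. The module is installed in compiled form; this text tells all that it offers.
- The arm moves only by the tool send_rows, never from a script. Its arguments are lists of equal length, an entry for each row: "linear": the shift along the world's x, y, z in units of 25 mm (1.0 is 25 mm), a list of three; "rot": the turn, a rotation vector about the world's x, y, z in units of 6 degrees (1.0 is 6 degrees), a list of three; "fingers": the gripper's target within -1 to 1 (shut at 1, half-way at 0, fully open at -1). A call has exactly 5 rows; each row is the pose to reach, as a shift and turn from the pose commanded when the call began; what a row does not reach only later rows make up. A row lasts 1/10 s, in which the tool goes at most 50 mm and 8.59 degrees, less where a joint would pass 70% of its speed; a pose out of reach is approached as far as the arm can. A call with a gripper value outside its range is refused whole. The fingers move at their own pace and stop on an object; "force" is the grip in N (left out, the last holds). Time passes only in rows, so rows that repeat a pose let the fingers close, or fill a call up. It gives the time, the measured TCP pose, the force and the opening at its end, in the units of the state.
- manip.state(): the state, without advancing time (a new reading comes with each control period).
- manip.grab_frame(name): name is "side" or "top" or "wrist"; returns a dict with "frame" (400x640x3 uint8, red, green, blue), "depth" (400x640 float32, m along the optical axis (not along the pixel's ray), 0 where there is no reading), "fx", "fy", "cx", "cy" (pixels), "pose" (4x4, takes a point from camera to world coordinates). Camera axes: x right, y down, z forward; pixel columns grow to the right and rows downward; lengths in m; the calibration is good to about 2 mm. A picture is of the moment at which its call begins.
- manip.finish_job(): hands the job in, once; it reports no verdict.
The state is a dict: "clock": time; "joint_pos": joint angles; "qd": joint speeds; "joint_torque": joint torques, N m; "ee_pos": TCP position; "tool_rot": TCP orientation; "contact_force": force on the tool from outside, world axes, zero at the start; "wrist_torque": the same for the moment, N m; "width": finger opening in m.
Only numpy, scipy, OpenCV 4.12 (cv2) and the standard library are available. Lean on these libraries where they do the work, as an engineer would, in place of code of your own. Each camera call takes 0.05 s, during which the arm holds its last target. There are 200 camera calls.

TASK

Wind the black handwheel on the duct anticlockwise (seen from above), regrasping as needed, until it is at its open stop and the red keeper bar is drawn right back off the hatch cover. Then take the cover by its black handle, lift it about 100 mm above its seat and finish still holding it there, level and steady, over the hatch opening. Do not force the cover up under the keeper, and leave the bottle, the brass clamp band and the tape measure where they are.

Things in the scene. Friction and masses are not known exactly. Their poses are not given: they have to be found in the camera images.
- duct: Galvanised steel duct section fixed on the bench, 200 mm (its x) by 420 mm (its y) by 120 mm high (rims at the two ends rise to 133 mm). Origin: centre of its underside, on the bench; z up. The hatch is in its +y half (centre at y = +95 mm), the handwheel in its -y half (axis at x = 0, y = -110 mm), over a grey gearbox 50 by 50 mm and 40 mm high.
- seat (a point): Fixed point on the duct at the centre of the hatch opening, at the level of the duct's top face (120 mm above the bench), where the underside of the cover's plate rests. Axes as the duct's. The opening is 124 mm (x) by 114 mm (y).
- wheel_centre (a point): Centre of the black handwheel (half-way up its rim, on its axis), 204 mm above the bench. The wheel is round, 60 mm in diameter, rim 16 mm thick, axis vertical, with a yellow mark on the rim; 36 mm of free space lies between the rim's underside and the gearbox, crossed only by an 18 mm diameter shaft. It can be gripped across its diameter from above at any yaw. This frame turns with the wheel.
- wheel (a joint): Angle of the handwheel in rad, growing anticlockwise seen from above. Starts between 0.1 and 0.7; stop at 3.6 (fully open). It stays where it is left; about 0.12 N m turns it. Each rad draws the keeper back 11 mm. The keeper leaves the cover at about 2.75; 3.3 or more counts as open.
- keeper_tip (a point): Middle of the front end of the red keeper bar (30 mm wide, 8 mm thick), which lies along the duct's y axis and slides on the duct's top, 2 mm over the edge of the cover's plate, and is driven by the handwheel through a rack. It holds the cover down while it overlaps it (30 mm at wheel angle 0) and moves to the duct's -y as the wheel opens. Axes as the duct's.
- cover_grip (a point): Centre of the cover's handle: a black bar along the cover's x, 100 mm long, 14 mm wide (y), 12 mm high, on two legs 12 mm thick centred at x = +-44 mm, with 29 mm of free space between bar and plate. The point is 40 mm above the underside of the cover's plate, 160 mm above the bench when seated. Axes are the cover's (when seated, the duct's, within 0.02 rad), z up when level.
- cover: Loose hatch cover: bright metal plate 160 mm (x) by 150 mm (y) by 5 mm; below it a 112 by 102 by 10 mm black plug sits in the opening with about 6 mm of play each side. 0.4 to 0.65 kg, balanced under the handle. Origin: centre of the plate's underside; at point seat, within 3 mm, when seated.
- bottle_mid (a point): Bystander: upright clear water bottle, 66 mm in diameter, 200 mm tall; this point is its centre, 100 mm up.
- clamp: Bystander: half-round brass pipe clamp band lying on the bench, 150 mm across, 22 mm high; origin at the centre of the half circle, on the bench.
- tape: Bystander: yellow and black tape measure standing on the bench, 75 by 42 by 68 mm high; origin at the centre of its underside.
Not all that is in view belongs to the job. Of the things like the cover, leave any that is orange; of the rest the larger one is meant.

How it is judged:
On the way, in this order (a step that is already met when the one before it is completed fails the run):
1. the handwheel is wound open (3.3 rad or more) while the cover is still seated (value of joint wheel above 3.3 rad and z of cover in the frame of seat below 0.01 m), for 0.2 s.
2. the cover is lifted clear of the duct (40 mm or more) (z of cover in the frame of seat above 0.04 m and contact force between cover and duct below 0.2 N), for 0.2 s.
At the end, for the whole second after the job is handed in: The handwheel is at 3.3 rad or more, and the cover is held by the fingers alone, off the duct, its underside 70 to 140 mm above its seat, within 40 mm sideways of the opening's centre, within 0.14 rad of level, and still (under 20 mm/s and 0.15 rad/s) (value of joint wheel above 3.3 rad and z of cover in the frame of seat between 0.07 and 0.14 m and horizontal distance between cover and seat below 0.04 m and angle between cover's own z axis and vertical below 0.14 rad and linear speed of cover below 0.02 m/s and angular speed of cover below 0.15 rad/s and contact force between the fingers and cover above 2 N and contact force between cover and duct below 0.2 N); the arm keeps its last pose, push and grip.
It fails at once if the cover is forced up under the keeper (raised 15 mm before the wheel reaches 2.7 rad) (value of joint wheel below 2.7 rad and z of cover in the frame of seat above 0.015 m).
It fails at once if the cover is tipped more than 0.5 rad (angle between cover's own z axis and vertical above 0.5 rad).
It fails at once if the bottle is moved more than 30 mm (distance of bottle_mid from where it was at the start of the episode above 0.03 m).
It fails at once if the clamp band is moved more than 30 mm (distance of clamp from where it was at the start of the episode above 0.03 m).
It fails at once if the tape measure is moved more than 30 mm (distance of tape from where it was at the start of the episode above 0.03 m).
It also fails if it takes over 48 s, if anything falls off the work surface, if the arm or the gripper's body presses on something with over 40 N, if the wrist force passes 120 N, or if a joint passes its speed limit or range.

## Working session

There is one attempt and no reset: what is moved stays moved. The work goes in short steps, Python scripts to look and compute and a tool call to move; the robot and the scene stay as the last step left them, time stands still between calls to the robot, and variables do not carry over. Pictures are saved under pics/ and viewed, about 8 in all and at most 12, crops included, and the job is handed in when it is done.

Besides the shell and the picture viewer there is one more tool, called after "Request:" by a JSON object that holds its "method" and its "body". send_rows: Moves the arm, as the interface text tells. Its arguments: {"type":"object","properties":{"linear":{"type":"array"},"rot":{"type":"array"},"fingers":{"type":"array"},"force":{"type":"number"}},"required":["linear","rot","fingers"]}

```bash
mkdir -p pics; cat > h.py <<'E'
import numpy as np, cv2
from plant import manip
def grab(n,save=None):
    f=manip.grab_frame(n)
    if save: cv2.imwrite('pics/'+save,cv2.cvtColor(f['frame'],cv2.COLOR_RGB2BGR))
    return f
def world(f):
    v,u=np.mgrid[0:400,0:640]; d=f['depth']
    P=np.stack([(u-f['cx'])/f['fx']*d,(v-f['cy'])/f['fy']*d,d],-1)
    return P@f['pose'][:3,:3].T+f['pose'][:3,3]
def plane(f,u,v,z):
    r=f['pose'][:3,:3]@np.array([(u-f['cx'])/f['fx'],(v-f['cy'])/f['fy'],1]);c=f['pose'][:3,3]
    return c+r*(z-c[2])/r[2]
E
python3 - <<'E'
from h import *
for n in('top','side'):
    f=grab(n,n+'0.png'); np.savez(n+'0.npz',**f); print(n,f['fx'],f['pose'].round(3))
print(manip.state())
a,b=[cv2.imread(f'pics/{n}0.png') for n in('top','side')]
E
```

```text
top 495.9922601067343 [[-0.007 -0.997  0.074  0.396]
 [-1.     0.007  0.01  -0.056]
 [-0.011 -0.074 -0.997  1.539]
 [ 0.     0.     0.     1.   ]]
side 476.13460480523264 [[ 0.899 -0.252  0.358 -0.085]
 [-0.437 -0.489  0.755 -1.248]
 [-0.016 -0.835 -0.55   1.017]
 [ 0.     0.     0.     1.   ]]
{'clock': 0.1, 'joint_pos': array([ 1.1364872 ,  0.41793156, -0.01030079,  1.61411845,  0.00468579,
        1.11069477, -0.05298687]), 'qd': array([-0.0001075 , -0.00143495,  0.00147868, -0.00245625,  0.00178432,
        0.00020351, -0.00084297]), 'joint_torque': array([ 2.00054266e-03, -8.65827227e+01,  6.80988505e-01, -4.35637629e+01,
        1.93749106e-02,  4.92863895e-03, -8.37034054e-05]), 'ee_pos': array([ 0.23911363, -0.57710896,  0.23071017]), 'tool_rot': array([-1.36923555,  0.91588734, -0.9142767 ]), 'contact_force': array([ 0.23807115, -0.05738396, -0.5783603 ]), 'wrist_torque': array([ 0.00897858,  0.01850432, -0.01265211]), 'width': 0.0854062550074669}
```

View pics/top0.png

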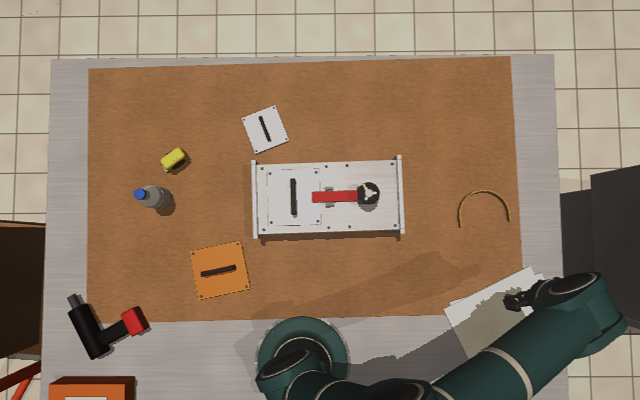

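View pics/side0.png

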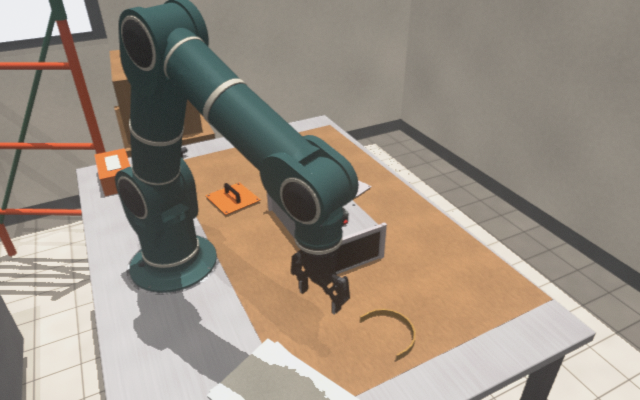

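The top view shows the duct with the wheel at about (368,193), the red keeper at (335,196) and the cover handle at (293,197). The orange cover and the small white one are decoys. In the side view the arm hides part of the duct.

```bash
python3 - <<'E'
from h import *
from scipy.spatial.transform import Rotation as R
f=dict(np.load('top0.npz')); W=world(f); im=f['frame'].astype(int)
roi=np.zeros((400,640),bool); roi[150:245,245:410]=1
def rect(m,n):
    (c,s,a)=cv2.minAreaRect(W[m][:,:2].astype(np.float32)); print(n,m.sum(),'rect',np.round(c,4),np.round(s,4),round(a,2),'z',np.median(W[m][:,2]).round(4),'mean',W[m].mean(0).round(4))
z=W[...,2]
wh=roi&(z>.19)&(z<.23); rect(wh,'wheel')
hd=roi&(z>.15)&(z<.18)&(im.sum(-1)<200); hd[:,330:]=0; rect(hd,'handle')
red=roi&(im[...,0]>130)&(im[...,1]<70); rect(red,'keeper')
top=roi&(abs(z-.12)<.02); rect(top,'duct')
yel=roi&(z>.19)&(im[...,0]>130)&(im[...,1]>110)&(im[...,2]<100); rect(yel,'yellow') if yel.sum() else print('no yel')
for (u,v,n) in((368,193,'w'),):print(plane(f,u,v,.212))
v,u=np.nonzero(wh); print(u.min(),u.max(),v.min(),v.max())
print('R',R.from_rotvec(manip.state()['tool_rot']).as_matrix().round(3))
big=cv2.resize(f['frame'][150:245,245:410,::-1],None,fx=4.8,fy=4.8,interpolation=cv2.INTER_CUBIC); cv2.imwrite('pics/crop0.png',big)
E
```

```text
wheel 382 rect [ 0.497  -0.1887] [0.0572 0.0571] 88.75 z 0.2081 mean [ 0.4963 -0.1891  0.2077]
handle 160 rect [0.4908 0.0167] [0.0968 0.0134] 1.71 z 0.1665 mean [0.4908 0.0167 0.1661]
keeper 442 rect [ 0.4863 -0.1141] [0.1058 0.1882] 27.83 z 0.1356 mean [ 0.4929 -0.099   0.142 ]
duct 9885 rect [ 0.4929 -0.0797] [0.2229 0.4292] 1.58 z 0.1224 mean [ 0.4922 -0.0772  0.1234]
yellow 12 rect [ 0.4574 -0.1163] [0.0076 0.1733] 44.69 z 0.2127 mean [ 0.4858 -0.146   0.5432]
[ 0.49515252 -0.18675052  0.212     ]
358 379 182 203
R [[ 0.383 -0.001  0.924]
 [-0.924  0.001  0.383]
 [-0.001 -1.    -0.   ]]
```

View pics/crop0.png

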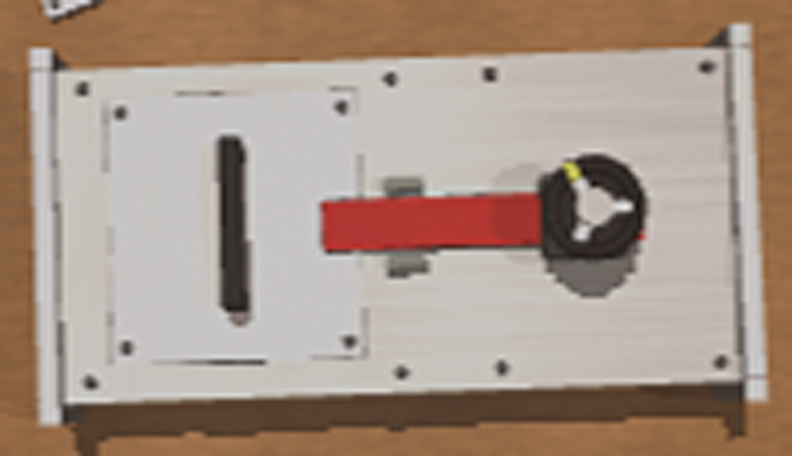

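Request:
{"method": "send_rows", "body": {"linear": [[0.4,0.6,1.0],[1.0,1.6,2.0],[2.0,3.0,2.8],[3.0,4.6,2.8],[4.0,6.2,2.8]], "rot": [[0,0,-0.6],[0,0,-1.2],[0,0,-1.8],[0,0,-2.4],[0,0,-3]], "fingers": [-1,-1,-1,-1,-1], "force": 60}}

```text
clock: 0.6
ee_pos: [0.3399, -0.4209, 0.3016]
tool_rot: [-1.244, 1.153, -1.154]
contact_force: [1.7, -0.3, -0.1]
width: 0.0855
```

Request:
{"method": "send_rows", "body": {"linear": [[1.0,1.5,0],[2.0,3.0,0],[3,4.5,0],[4,6,0],[5,7.5,0]], "rot": [[0,0,-0.8],[0,0,-1.6],[0,0,-2.4],[0,0,-3.2],[0,0,-4]], "fingers": [-1,-1,-1,-1,-1]}}

```text
clock: 1.1
ee_pos: [0.4648, -0.2332, 0.3012]
tool_rot: [-1.027, 1.458, -1.458]
contact_force: [0.4, -1.1, 0.3]
width: 0.0852
```

```bash
cat >> h.py <<'E'
from scipy.spatial.transform import Rotation as R
def st():
    s=manip.state(); M=R.from_rotvec(s['tool_rot']).as_matrix()
    print('t',s['clock'],'tcp',s['ee_pos'].round(4),'q',s['joint_pos'].round(2),'yaw',np.arctan2(M[1,0],M[0,0]).round(3),'y',M[:,1].round(3),'F',s['contact_force'].round(1),'w',s['width'].round(4))
    return s
E
python3 -c "
from h import *
s=st(); d=np.array([.4965,-.188,.29])-s['ee_pos']; print((d/.025).round(2))"
```

```text
Traceback (most recent call last):
  File "h.py", line 17, in st
    print('t',s['clock'],'tcp',s['ee_pos'].round(4),'q',s['joint_pos'].round(2),'yaw',np.arctan2(M[1,0],M[0,0]).round(3),'y',M[:,1].round(3),'F',s['contact_force'].round(1),'w',s['width'].round(4))
                                                                                                                                                                                 ^^^^^^^^^^^^^^^^
AttributeError: 'float' object has no attribute 'round'
```

Request:
{"method": "send_rows", "body": {"linear": [[0.6,0.9,0],[1.27,1.81,0],[1.27,1.81,0],[1.27,1.81,0],[1.27,1.81,0]], "rot": [[0,0,0],[0,0,0],[0,0,0],[0,0,0],[0,0,0]], "fingers": [-1,-1,-1,-1,-1]}}

```text
clock: 1.6
ee_pos: [0.4954, -0.1905, 0.3011]
tool_rot: [-1.028, 1.456, -1.456]
contact_force: [-0.3, -0.4, 0.1]
width: 0.0855
```

```bash
sed -i "s/s\['width'\].round(4)/round(float(s['width']),4)/" h.py
python3 - <<'E'
from h import *
s=st(); f=grab('wrist','wrist1.png'); W=world(f); z=W[...,2]; im=f['frame'].astype(int)
m=(z>.19)&(z<.225)&(abs(W[...,0]-.4965)<.05)&(abs(W[...,1]+.188)<.05)
P=W[m]; print(m.sum(),cv2.minEnclosingCircle(P[:,:2].astype(np.float32)),P.mean(0),P.min(0),P.max(0))
E
```

```text
t 1.6 tcp [ 0.4954 -0.1905  0.3011] q [ 0.49  0.19 -0.21  1.76  0.04  1.2  -1.64] yaw -1.912 y [-0.001 -0.    -1.   ] F [-0.3 -0.4  0.1] w 0.0855
5187 ((0.49757009744644165, -0.18807706236839294), 0.02990366891026497) [ 0.4990799  -0.18869553  0.207439  ] [ 0.46788669 -0.21777588  0.19945071] [ 0.52712677 -0.15860556  0.21420114]
```

View pics/wrist1.png

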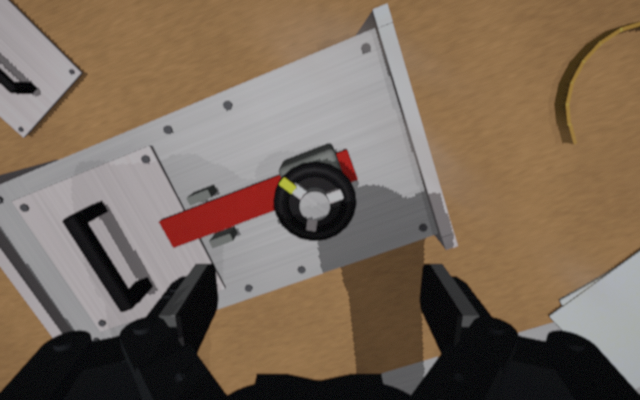

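The wrist view shows the wheel at (315,200), clear between the open fingers, centred at (0.4975, -0.188). I'll descend and grip.

Request:
{"method": "send_rows", "body": {"linear": [[0.08,0.1,-1.2],[0.08,0.1,-2.6],[0.08,0.1,-4.0],[0.08,0.1,-4.8],[0.08,0.1,-4.8]], "rot": [[0,0,0],[0,0,0],[0,0,0],[0,0,0],[0,0,0]], "fingers": [-1,-1,-1,-1,-1]}}

```text
clock: 2.15
ee_pos: [0.4962, -0.1875, 0.1789]
tool_rot: [-1.031, 1.46, -1.454]
contact_force: [1.1, -0.4, 1.1]
width: 0.0857
```

Request:
{"method": "send_rows", "body": {"linear": [[0,0,0],[0,0,0],[0,0,0],[0,0,0],[0,0,0]], "rot": [[0,0,0],[0,0,0],[0,0,0],[0,0,0],[0,0,0]], "fingers": [1,1,1,1,1], "force": 60}}

```text
clock: 2.65
ee_pos: [0.4983, -0.1885, 0.1833]
tool_rot: [-1.027, 1.453, -1.458]
contact_force: [-5.2, -4.2, 10.2]
width: 0.0583
```

Request:
{"method": "send_rows", "body": {"linear": [[0,0,0],[0,0,0],[0,0,0],[0,0,0],[0,0,0]], "rot": [[0,0,1],[0,0,2],[0,0,3],[0,0,4],[0,0,5]], "fingers": [1,1,1,1,1]}}

```text
clock: 3.15
ee_pos: [0.4984, -0.1873, 0.1833]
tool_rot: [-1.292, 1.068, -1.072]
contact_force: [-6.2, 4.5, 12.7]
width: 0.0583
```

```bash
python3 - <<'E'
from h import *
s=st(); print(s['wrist_torque'])
f=grab('top'); W=world(f); im=f['frame'].astype(int)
m=(im[...,0]>130)&(im[...,1]<70)&(im[...,2]<70); m[:,:280]=0;m[:,400:]=0;m[:170]=0;m[220:]=0
v,u=np.nonzero(m); print(m.sum(),u.min(),u.max(), 'tip y',plane(f,np.percentile(u,1),np.median(v),.135))
f=dict(np.load('top0.npz'));im=f['frame'].astype(int)
m=(im[...,0]>130)&(im[...,1]<70)&(im[...,2]<70); m[:,:280]=0;m[:,400:]=0;m[:170]=0;m[220:]=0
v,u=np.nonzero(m); print(m.sum(),u.min(),u.max(), 'tip0 y',plane(f,np.percentile(u,1),np.median(v),.135))
E
```

```text
t 3.15 tcp [ 0.4984 -0.1873  0.1833] q [ 0.55  0.32 -0.3   1.89  0.11  0.95 -1.18] yaw -1.383 y [ 0.002 -0.001 -1.   ] F [-6.2  4.5 12.7] w 0.0583
[ 0.52310927  1.31491124 -0.17631256]
308 315 347 tip y [ 0.49349301 -0.04403355  0.135     ]
442 312 378 tip0 y [ 0.49353414 -0.03835868  0.135     ]
```

The keeper drew back about 6 mm for 0.53 rad, as expected, so I'll continue.

Request:
{"method": "send_rows", "body": {"linear": [[0,0,0],[0,0,0],[0,0,0],[0,0,0],[0,0,0]], "rot": [[0,0,1.2],[0,0,2.4],[0,0,3.6],[0,0,4.8],[0,0,6]], "fingers": [1,1,1,1,1]}}

```text
clock: 3.7
ee_pos: [0.4979, -0.1862, 0.1832]
tool_rot: [-1.489, 0.589, -0.589]
contact_force: [-14.9, 11.1, 20.5]
width: 0.0583
```

Request:
{"method": "send_rows", "body": {"linear": [[0,0,0],[0,0,0],[0,0,0],[0,0,0],[0,0,0]], "rot": [[0,0,1.2],[0,0,2.4],[0,0,3.6],[0,0,4.8],[0,0,6]], "fingers": [1,1,1,1,1]}}

```text
clock: 4.2
ee_pos: [0.4967, -0.1856, 0.1831]
tool_rot: [-1.568, 0.1, -0.096]
contact_force: [-28.3, 16.5, 30.3]
width: 0.0585
```

Request:
{"method": "send_rows", "body": {"linear": [[0,0,0],[0,0,0],[0,0,0],[0,0,0],[0,0,0]], "rot": [[0,0,1.2],[0,0,2.4],[0,0,3.6],[0,0,4.8],[0,0,6]], "fingers": [1,1,1,1,1]}}

```text
clock: 4.7
ee_pos: [0.4954, -0.1858, 0.183]
tool_rot: [-1.533, -0.39, 0.399]
contact_force: [-40.5, 16.2, 41.0]
width: 0.0586
```

```bash
python3 - <<'E'
from h import *
s=st(); print(s['wrist_torque'])
f=grab('top'); im=f['frame'].astype(int)
m=(im[...,0]>130)&(im[...,1]<70)&(im[...,2]<70); m[:,:280]=0;m[:,400:]=0;m[:170]=0;m[220:]=0
v,u=np.nonzero(m); print(m.sum(),u.min(),u.max(), 'tip y',plane(f,np.percentile(u,1),np.median(v),.135))
E
```

```text
t 4.7 tcp [ 0.4954 -0.1858  0.183 ] q [ 0.84  0.37 -0.65  1.88  0.27  0.98  0.57] yaw 0.503 y [-0.006 -0.    -1.   ] F [-40.5  16.2  41. ] w 0.0586
[ 3.52647325  7.69727461 -0.20614131]
296 322 353 tip y [ 0.49334909 -0.06389177  0.135     ]
```

Side load has built up to 40 N, so I'll release, re-centre and regrip.

Request:
{"method": "send_rows", "body": {"linear": [[0,0,0],[0,0,0],[0,0,0],[0,0,0],[0,0,0]], "rot": [[0,0,0],[0,0,0],[0,0,0],[0,0,0],[0,0,0]], "fingers": [-0.9,-0.9,-0.9,-0.9,-0.9]}}

```text
clock: 5.25
ee_pos: [0.4981, -0.1872, 0.1814]
tool_rot: [-1.536, -0.39, 0.39]
contact_force: [0.1, -0.1, -0.9]
width: 0.0811
```

```bash
python3 -c "
from h import *
s=st(); d=np.array([.4975,-.188,.182])-s['ee_pos']; print((d/.025).round(2))"
```

```text
t 5.25 tcp [ 0.4981 -0.1872  0.1814] q [ 0.83  0.38 -0.65  1.88  0.27  0.98  0.56] yaw 0.497 y [ 0. -0. -1.] F [ 0.1 -0.1 -0.9] w 0.0811
[-0.02 -0.03  0.02]
```

Request:
{"method": "send_rows", "body": {"linear": [[0,0,0],[0,0,0],[0,0,0],[0,0,0],[0,0,0]], "rot": [[0,0,0],[0,0,0],[0,0,0],[0,0,0],[0,0,0]], "fingers": [1,1,1,1,1], "force": 40}}

```text
clock: 5.75
ee_pos: [0.4965, -0.1882, 0.1814]
tool_rot: [-1.536, -0.386, 0.392]
contact_force: [-15.3, -4.3, 14.3]
width: 0.0589
```

Request:
{"method": "send_rows", "body": {"linear": [[0,0,0],[0,0,0],[0,0,0],[0,0,0],[0,0,0]], "rot": [[0,0,1.1],[0,0,2.2],[0,0,3.3],[0,0,4.4],[0,0,5.5]], "fingers": [1,1,1,1,1]}}

```text
clock: 6.25
ee_pos: [0.4968, -0.188, 0.1814]
tool_rot: [-1.403, -0.836, 0.841]
contact_force: [-13.5, -2.5, 12.6]
width: 0.0586
```

```bash
cat >> h.py <<'E'
def tip():
    f=grab('top'); im=f['frame'].astype(int)
    m=(im[...,0]>130)&(im[...,1]<70)&(im[...,2]<70); m[:,:280]=0;m[:,400:]=0;m[:170]=0;m[220:]=0
    v,u=np.nonzero(m); print(m.sum(),u.min(),u.max(), 'tip y',plane(f,np.percentile(u,1),np.median(v),.135))
E
python3 -c "
from h import *
print(st()['wrist_torque']);tip()"
```

```text
t 6.25 tcp [ 0.4968 -0.188   0.1814] q [ 0.93  0.41 -0.77  1.88  0.33  1.    1.09] yaw 1.077 y [-0.003 -0.001 -1.   ] F [-13.5  -2.5  12.6] w 0.0586
[-0.61229067  2.66006334 -0.13295301]
260 324 353 tip y [ 0.49330798 -0.06956445  0.135     ]
```

Request:
{"method": "send_rows", "body": {"linear": [[0,0,0],[0,0,0],[0,0,0],[0,0,0],[0,0,0]], "rot": [[0,0,0.8],[0,0,1.6],[0,0,2.4],[0,0,3.0],[0,0,3.6]], "fingers": [1,1,1,1,1]}}

```text
clock: 6.8
ee_pos: [0.4978, -0.1878, 0.1812]
tool_rot: [-1.263, -1.12, 1.121]
contact_force: [5.9, -4.5, -4.2]
width: 0.0591
```

```bash
python3 -c "
from h import *
print(st()['wrist_torque']);tip()"
```

```text
t 6.8 tcp [ 0.4978 -0.1878  0.1812] q [ 0.99  0.43 -0.85  1.87  0.38  1.01  1.42] yaw 1.451 y [-0. -0. -1.] F [ 5.9 -4.5 -4.2] w 0.0591
[-0.60188269 -0.98568154 -1.58649312]
225 324 347 tip y [ 0.49330798 -0.06956445  0.135     ]
```

The z torque jumped to -1.6 N m and the keeper stopped, which indicates the wheel is at its stop. I'll release, rise and check.

Request:
{"method": "send_rows", "body": {"linear": [[0,0,0],[0,0,0],[0,0,0],[0,0,0],[0,0,0.5]], "rot": [[0,0,0],[0,0,0],[0,0,0],[0,0,0],[0,0,0]], "fingers": [-1,-1,-1,-1,-1]}}

```text
clock: 7.35
ee_pos: [0.4973, -0.1868, 0.1931]
tool_rot: [-1.262, -1.119, 1.12]
contact_force: [0.3, 0.4, 0.2]
width: 0.0852
```

Request:
{"method": "send_rows", "body": {"linear": [[0,0,1.0],[0,0,2.2],[0,0,3.4],[0,0.8,4.2],[0,1.8,4.2]], "rot": [[0,0,0],[0,0,0],[0,0,0],[0,0,0.5],[0,0,1.0]], "fingers": [-1,-1,-1,-1,-1]}}

```text
clock: 7.85
ee_pos: [0.499, -0.1419, 0.3019]
tool_rot: [-1.22, -1.2, 1.198]
contact_force: [0.2, 0.0, 0.0]
width: 0.0853
```

Request:
{"method": "send_rows", "body": {"linear": [[-0.1,1.3,0],[-0.1,2.6,0],[-0.2,3.9,0],[-0.2,5.2,0],[-0.2,6.0,0]], "rot": [[0,0,0],[0,0,0],[0,0,0],[0,0,0],[0,0,0]], "fingers": [-1,-1,-1,-1,-1]}}

```text
clock: 8.35
ee_pos: [0.4923, 0.011, 0.299]
tool_rot: [-1.215, -1.2, 1.2]
contact_force: [-0.2, -0.2, 0.5]
width: 0.0853
```

```bash
python3 - <<'E'
from h import *
s=st(); f=grab('wrist','wrist2.png'); W=world(f); z=W[...,2]; im=f['frame'].astype(int)
m=(z>.155)&(z<.18)&(im.sum(-1)<220)&(abs(W[...,0]-.491)<.08)&(abs(W[...,1]-.0167)<.05)
P=W[m]; print(m.sum(),cv2.minAreaRect(P[:,:2].astype(np.float32)),P.mean(0),np.median(z[m]))
g=grab('top','top2.png'); 
cv2.imwrite('pics/crop2.png',np.vstack([cv2.resize(g['frame'][150:245,245:410,::-1],(640,368),interpolation=cv2.INTER_CUBIC),cv2.resize(f['frame'][...,::-1],(320,200)).repeat(1,0) if 0 else cv2.copyMakeBorder(cv2.resize(f['frame'][...,::-1],(352,220)),0,0,0,288,cv2.BORDER_CONSTANT)]))
E
```

```text
t 8.35 tcp [0.4923 0.011  0.299 ] q [ 0.83  0.23 -1.04  1.82  0.21  1.21  1.28] yaw 1.559 y [ 0. -0. -1.] F [-0.2 -0.2  0.5] w 0.0853
1865 ((0.4922066926956177, 0.017781037837266922), (0.09858439862728119, 0.01378947775810957), 0.7755610942840576) [0.48867845 0.01772414 0.16520627] 0.16531522442611468
```

View pics/crop2.png

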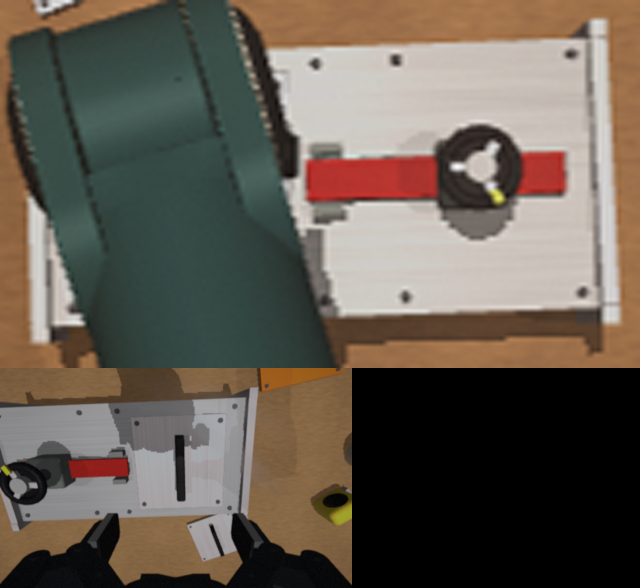

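The yellow mark has turned about 177°, and the keeper tip is about 12 mm clear of the cover's edge, so the wheel is fully open. The handle reads (0.492, 0.0178), top at 0.165. Next I'll descend to it.

Request:
{"method": "send_rows", "body": {"linear": [[0,0.27,-1.2],[0,0.27,-2.8],[0,0.27,-4.4],[0,0.27,-5.6],[0,0.27,-6.4]], "rot": [[0,0,0.3],[0,0,0.3],[0,0,0.3],[0,0,0.3],[0,0,0.3]], "fingers": [-1,-1,-1,-0.5,-0.3]}}

```text
clock: 8.95
ee_pos: [0.4919, 0.0144, 0.1366]
tool_rot: [-1.199, -1.22, 1.222]
contact_force: [0.8, -0.5, 1.3]
width: 0.0593
```

Request:
{"method": "send_rows", "body": {"linear": [[0,0,0],[0,0,0],[0,0,0],[0,0,0],[0,0,0]], "rot": [[0,0,0],[0,0,0],[0,0,0],[0,0,0],[0,0,0]], "fingers": [0.3,1,1,1,1], "force": 60}}

```text
clock: 9.45
ee_pos: [0.4937, 0.0148, 0.1402]
tool_rot: [-1.204, -1.222, 1.22]
contact_force: [-2.7, 2.2, 8.8]
width: 0.013
```

Request:
{"method": "send_rows", "body": {"linear": [[0,0,0],[0,0,0],[0,0,0],[0,0,0],[0,0,0]], "rot": [[0,0,0],[0,0,0],[0,0,0],[0,0,0],[0,0,0]], "fingers": [1,1,1,1,1]}}

```text
clock: 9.95
ee_pos: [0.4937, 0.0148, 0.1402]
tool_rot: [-1.204, -1.222, 1.22]
contact_force: [-2.0, 0.2, 8.6]
width: 0.0129
```

```bash
python3 -c "
from h import *
print(st()['wrist_torque']);tip()"
```

```text
t 9.95 tcp [0.4937 0.0148 0.1402] q [ 0.67  0.45 -0.92  2.    0.45  0.91  1.09] yaw 1.587 y [ 0.002 -0.    -1.   ] F [-2.   0.2  8.6] w 0.0129
[0.36234919 0.47851147 0.05717012]
438 324 389 tip y [ 0.4961519 -0.0695872  0.135    ]
```

Gripped at 13 mm. I'll lift slowly by 100 mm.

Request:
{"method": "send_rows", "body": {"linear": [[0,0,0.2],[0,0,0.5],[0,0,0.8],[0,0,1.1],[0,0,1.4]], "rot": [[0,0,0],[0,0,0],[0,0,0],[0,0,0],[0,0,0]], "fingers": [1,1,1,1,1]}}

```text
clock: 10.5
ee_pos: [0.493, 0.0146, 0.1746]
tool_rot: [-1.202, -1.221, 1.221]
contact_force: [0.1, -0.4, -3.8]
width: 0.0127
```

Request:
{"method": "send_rows", "body": {"linear": [[0,0,0.4],[0,0,0.9],[0,0,1.4],[0,0,1.9],[0,0,2.4]], "rot": [[0,0,0],[0,0,0],[0,0,0],[0,0,0],[0,0,0]], "fingers": [1,1,1,1,1]}}

```text
clock: 11.0
ee_pos: [0.493, 0.0146, 0.235]
tool_rot: [-1.202, -1.221, 1.221]
contact_force: [0.4, 0.0, -4.7]
width: 0.0129
```

Request:
{"method": "send_rows", "body": {"linear": [[0,0,0.15],[0,0,0.25],[0,0,0.25],[0,0,0.25],[0,0,0.25]], "rot": [[0,0,0],[0,0,0],[0,0,0],[0,0,0],[0,0,0]], "fingers": [1,1,1,1,1]}}

```text
clock: 11.5
ee_pos: [0.4928, 0.0146, 0.2396]
tool_rot: [-1.201, -1.22, 1.221]
contact_force: [-0.9, 0.1, -5.3]
width: 0.0131
```

```bash
python3 - <<'E'
from h import *
s=st(); print(s['wrist_torque'],abs(s['qd']).max()); f=grab('wrist'); W=world(f); z=W[...,2]; im=f['frame'].astype(int)
m=(z>.205)&(z<.25)&(im.min(-1)>90)&(abs(W[...,0]-.492)<.1)&(abs(W[...,1]-.0167)<.09)
P=W[m]; A=np.c_[P[:,:2]-P[:,:2].mean(0),np.ones(len(P))]; c=np.linalg.lstsq(A,P[:,2],rcond=None)[0]
print(m.sum(),P.min(0),P.max(0),'slope,z',c)
g=grab('side'); cv2.imwrite('pics/end.png',np.vstack([cv2.resize(x['frame'][...,::-1],(480,300)) for x in (g,f)]))
E
```

```text
t 11.5 tcp [0.4928 0.0146 0.2396] q [ 0.78  0.31 -1.02  1.9   0.3   1.09  1.23] yaw 1.587 y [-0.001  0.    -1.   ] F [-0.9  0.1 -5.3] w 0.0131
[ 0.06392089  0.01797477 -0.03145682] 0.000867683905572004
62658 [ 0.41127538 -0.06223623  0.22152364] [0.57117704 0.09020692 0.2493104 ] slope,z [-0.0019954   0.00131023  0.22404214]
```

View pics/end.png

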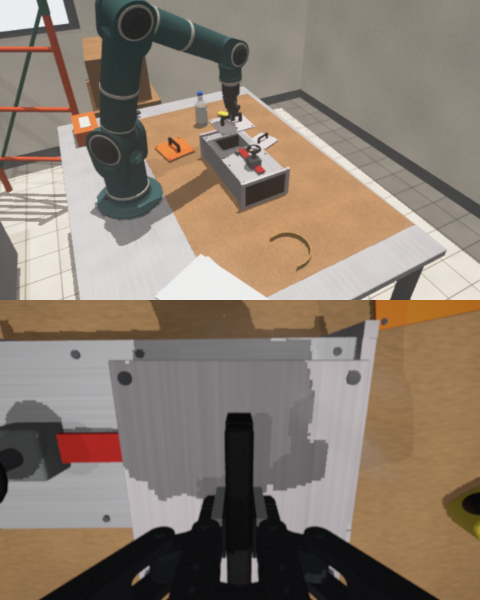

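The cover is held level (slope about 0.002) with its underside about 99 mm above the seat. It is still and centred within a few millimetres, so I'm handing in.

```bash
python3 -c "
from h import *
print(manip.finish_job()); st()"
```

```text
the job is handed in; nothing more can be done
None
the job is handed in; nothing more can be done
```

The job is handed in: the handwheel is wound to its open stop, and the cover is held by its handle over the open hatch. No verdict was reported.

**Wheel:** I wound it anticlockwise in two grasps, regripping once because side load had reached about 40 N. At the stop the z torque rose to 1.6 N m and the keeper stopped moving. The yellow mark had turned about 177°, so the wheel should be near 3.6 rad. The keeper tip was about 12 mm clear of the cover's edge.

**Keeper travel:** the top camera measured 31 mm, slightly short of the 34 mm that turn implies. I put that down to pixel size, about 3 mm.

**Cover, last checks before hand-in at 11.5 s:**

| Check | Measured |
|---|---|
| Underside above the seat | about 99 mm |
| Tilt | about 0.002 rad |
| Sideways offset from the opening's centre | a few mm |
| Weight on the wrist | about 5 N, consistent with the cover hanging free |
| Highest joint speed | under 0.001 rad/s |
| Finger opening | 13 mm, steady |

The arm never came near the bottle, clamp band or tape measure, and all three looked undisturbed in the last pictures.

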